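Raise the telescopic balloon mast and hold it up

TASK

A steel juice cup has been put upside down over the head of the small telescopic balloon mast: lift it off and set it down gently, standing on the worktop clear of the mast's foot, and let it go. Then press the red lock button on top of the mast's black knob all the way in, and pull the knob straight up, past the first stop, until both tubes are fully out at the second stop. Springs draw the mast back in, so finish still holding the knob at full height, ready for balloons to be tied on, and leave the jigger and the roll of tape where they are.

Things in the scene. Friction and masses are not known exactly. Their poses are not given: they have to be found in the camera images.
- mast_stand: Fixed table-top balloon mast, upright: round dark steel foot 124 mm in diameter and 17 mm high, white outer tube, and on it a ribbon spool whose upper flange is a flat disc 76 mm in diameter with its top 100 mm above the worktop, with four small rubber bumpers 2 mm proud on it. Round about its vertical axis. Origin: centre of the foot's underside, on the worktop.
- knob_center (a point): Centre of the black pull knob on top of the mast: upright cylinder 26 mm in diameter and 38 mm high, so its ends lie 19 mm above and below this point. Fully in, its underside is 4 mm above the flange and this point 123 mm above the worktop; fully out 253 mm. It moves only straight up and down on the mast's axis. At the start it is hidden under the cup.
- pull_knob: The same black knob with its button; origin at the centre of its underside.
- button_top (a point): Centre of the top face of the red lock button, a disc 16 mm in diameter that stands 7 mm proud of the top of the knob (1 mm when pushed in). Pressed straight down.
- lock_button (a joint): How far the red button is pushed into the knob, in m: 0 out (mast locked), 0.006 fully in. It takes about 3 N and stays in where it is left; the mast is free once it is past 0.004. Until then the knob cannot be pulled up.
- inner_tube (a joint): How far the inner tube (with the knob) is drawn out of the middle tube, in m: 0 in, 0.070 fully out, at its stop. A spring of about 3 N draws it back.
- middle_tube (a joint): How far the middle tube is drawn out of the outer tube, in m: 0 in, 0.060 fully out, at its stop. A spring of about 6 N draws it back, so it follows only when the inner tube has reached its stop (the first stop). With the weight, a pull of about 10 N holds everything out; let go, the mast slides back in.
- juice_cup: Plain steel cup, 65 mm in diameter at the rim tapering to 54 mm at the base, 57 mm high, wall about 3 mm, about 110 g. At the start it stands upside down on the bumpers of the flange, over the knob, its base 159 mm above the worktop. Origin: centre of the base's outer face; z axis points from base to rim (downward at the start).
- cup_center (a point): Centre of the cup, half-way along its height (28.5 mm from base and rim); the cup is about 60 mm across there.
- jigger: Bystander: steel hourglass jigger, 43 mm in diameter and 73 mm high, standing on the worktop; origin at the centre of its underside.
- coasters: Bystander: round stack of coasters, 96 mm in diameter and 13 mm high, behind the mast, does not move; origin at the centre of its underside.
- tape: Bystander: roll of tan masking tape lying flat, 96 mm in diameter and 25 mm high; origin at the centre of its underside.
Mind the look-alikes: they are no part of the job. Of the things like the juice_cup, leave any that is blue; of the rest the larger one is meant.

How it is judged (in metres and radians):
On the way, in this order (a step that is already met when the one before it is completed fails the run):
1. the cup stands on the worktop, clear of the mast's foot, and is let go (height (world z) of cup_center below 0.036 m and (angle between juice_cup's own z axis and vertical below 0.15 rad or angle between juice_cup's own z axis and vertical above 2.99 rad) and horizontal distance between cup_center and mast_stand above 0.09 m and contact force between the fingers and juice_cup below 0.1 N and linear speed of juice_cup below 0.02 m/s), for 0.2 s.
2. the red button is pushed in (value of joint lock_button above 0.0045 m), for 0.1 s.
3. the inner tube is out to the first stop (value of joint inner_tube above 0.064 m), for 0.05 s.
4. the middle tube is out too, to the second stop (value of joint inner_tube above 0.066 m and value of joint middle_tube above 0.056 m), for 0.2 s.
At the end, for the whole second after the job is handed in: The fingers hold the knob; inner and middle tube within 4 mm of their stops, knob centre above 244 mm. The cup stands, either way up, at rest on the worktop, untouched, its centre over 90 mm from the mast axis (all of step 1 and all of step 4 and height (world z) of knob_center above 0.244 m and contact force between the fingers and pull_knob above 2 N); the arm keeps its last pose, push and grip.
It fails at once if the jigger is pushed more than 3 cm (distance of jigger from where it was at the start of the episode above 0.03 m).
It fails at once if the roll of tape is pushed more than 3 cm (distance of tape from where it was at the start of the episode above 0.03 m).
It fails at once if the cup is dropped (falls free faster than 0.6 m/s) (contact force between the fingers and juice_cup below 0.05 N and linear speed of juice_cup above 0.6 m/s).
It also fails if it takes over 58 s, if anything falls off the work surface, if the arm or the gripper's body presses on something with over 40 N, if the wrist force passes 120 N, or if a joint passes its speed limit or range.

ROBOT

A 6-joint arm with a two-finger parallel gripper is mounted at the origin on a cart in front of the work surface, level with it; the furniture and walls round the work are solid. World frame = base frame: x ahead of the robot, y to its left, z up, the work surface at z = 0. Lengths are in m, angles in degrees, forces in N, time in s.
With the tool pointing down it reaches from about 0.275 to 0.75 m from the base axis. Payload 10.2 kg.
Tool frame: the origin (TCP) lies at the very end of the fingers, on their centre line; the grasp point (between the pads) lies 19 mm behind it; y points along the fingers, x is the direction in which the jaws open and shut, and the axes are right-handed (so a half turn about y gives the same grasp; the last joint's range is limited). The gripper opens to 88 mm and grips with 3 to 60 N. Pads are 18 mm wide; open, the fingers measure 123 mm over their backs; the gripper's body (75 mm by 187 mm) begins 45 mm behind the grasp point.
Start: joints at [-86.368, 17.928, 85.812, -0, 76.261, -12.8], TCP at [0.149, -0.504, 0.239] pointing down, gripper open.
Joint ranges: [-168.41, 168.41], [-55.51, 124.54], [10.69, 146.95], [-70.63, 250.63], [1, 178], [-165.06, 165.06]. Speed limits (degrees/s): [136.94, 136.94, 172.46, 180, 180, 180].

INTERFACE

Orientations are given as [roll, pitch, yaw] about the fixed x, y, z axes, in that order (R = Rz(yaw) Ry(pitch) Rx(roll)).
In Python, from bench import manip gives the robot as it stands.
- The arm moves only by the tool step_arm, never from a script. Its argument "targets" is a list of rows, each a list of 7 numbers: the finger opening in cm, from 0 to 8.81, then the shift along the world's x, y, z in cm, then the turn, a rotation vector about the world's x, y, z in degrees. A call has 1 to 8 rows; each row shifts and turns the commanded pose from where the row before left it; what a row does not reach is not made up. A row lasts 1/10 s, in which the tool goes at most 50 mm and 8.59 degrees, less where a joint would pass 70% of its speed; a pose out of reach is approached as far as the arm can. A call is refused whole if a number of a shift passes 5 or a number of a turn 8.59, either way. A call with a gripper value outside its range is refused whole. The fingers move at their own pace and stop on an object; the grip force is fixed at half the most. Time passes only in rows, so rows that do not move let the fingers close. It gives the time, the measured TCP pose, the force and the opening at its end, in the units of the state.
- manip.state(): the state, without advancing time (a new reading comes with each control period).
- manip.get_image(name): name is "scene" or "side" or "wrist"; returns the picture (480x640x3 uint8, red, green, blue); there is no depth.
- manip.calibration(name): a dict with "fx", "fy", "cx", "cy" (pixels), "view" (4x4, takes a point from world to camera coordinates). Camera axes: x right, y down, z forward; pixel columns grow to the right and rows downward; lengths in m; the calibration is good to about 2 mm. A picture is of the moment at which its call begins: read the wrist's pose just before it. calibration takes no time and is no camera call; for the wrist camera it gives the pose at the moment of the call.
- manip.finish_job(): hands the job in, once; it reports no verdict.
The state is a dict: "time_s": time; "joint_positions": joint angles; "qd": joint speeds; "effort": joint torques, N m; "tool_pos": TCP position; "tcp_rot": TCP orientation; "wrist_force": force on the tool from outside, world axes, zero at the start; "moment": the same for the moment, N m; "opening": finger opening in m.
Only numpy, scipy, OpenCV 4.12 (cv2) and the standard library are available. Lean on these libraries where they do the work, as an engineer would, in place of code of your own. Each camera call takes 0.05 s, during which the arm holds its last target.

## Working session

There is one attempt and no reset: what is moved stays moved. The work goes in short steps, Python scripts to look and compute and a tool call to move; the robot and the scene stay as the last step left them, time stands still between calls to the robot, and variables do not carry over. Pictures are saved under pics/ and viewed, and the job is handed in when it is done.

Besides the shell and the picture viewer there is one more tool, called after "Request:" in YAML: its name, and indented under it one key for each argument. step_arm: Moves the arm, as the interface text tells. Its arguments: {"type":"object","properties":{"targets":{"type":"array"}},"required":["targets"]}

```bash
mkdir -p pics; ls
python3 - <<'E'
from bench import manip
import cv2,json
print(manip.state())
for n in ["scene","side","wrist"]:
    im=manip.get_image(n); cv2.imwrite(f"pics/a_{n}.png",im[:,:,::-1])
    c=manip.calibration(n); print(n,c)
E
```

```text
pics
{'time_s': 0.0, 'joint_positions': array([-8.63684120e+01,  1.79573826e+01,  8.58554269e+01,  2.43574759e-03,
        7.62598166e+01, -1.28019062e+01]), 'qd': array([ 0.05147465, -0.03509748, -0.04710408,  0.05664515,  0.04872902,
        0.04202164]), 'effort': array([ 3.52171708e-03, -4.02216589e+01, -2.52266514e+01,  6.96511148e-02,
        3.53564566e-02, -1.16893621e-04]), 'tool_pos': array([ 0.1484879 , -0.50330156,  0.23817016]), 'tcp_rot': array([-8.99816009e+01,  7.02966763e-02, -7.35670745e+01]), 'wrist_force': array([-0.27056411,  0.17075019,  0.46551898]), 'moment': array([-0.01106063, -0.05094491, -0.0227823 ]), 'opening': 0.08794257164121438}
scene {'fx': 616.2987028139812, 'fy': 616.2987028139812, 'cx': 311.35097229506437, 'cy': 236.2877015949697, 'view': array([[-0.83015298, -0.55753396,  0.00138084,  0.48730986],
       [-0.31582295,  0.46820795, -0.82524977,  0.2919773 ],
       [ 0.45945825, -0.68551966, -0.56476624,  0.89289496],
       [ 0.        ,  0.        ,  0.        ,  1.        ]])}
side {'fx': 563.4932641716309, 'fy': 563.4932641716309, 'cx': 325.03607926309496, 'cy': 244.24206044408334, 'view': array([[-0.99995305, -0.0057526 ,  0.00779771,  0.5737629 ],
       [-0.00955933,  0.45390095, -0.89100087,  0.09713281],
       [ 0.00158618, -0.89103358, -0.45393463,  1.26637673],
       [ 0.        ,  0.        ,  0.        ,  1.        ]])}
wrist {'fx': 331.4526904655341, 'fy': 331.4526904655341, 'cx': 320.0335344408101, 'cy': 243.31358777180924, 'view': array([[ 2.83618985e-01, -9.58937053e-01,  1.44451596e-05,
        -5.25050271e-01],
       [-9.11804787e-01, -2.69674297e-01,  3.09657558e-01,
        -4.20459512e-02],
       [-2.96938211e-01, -8.78379337e-02, -9.50848146e-01,
         3.90706808e-01],
       [ 0.00000000e+00,  0.00000000e+00,  0.00000000e+00,
         1.00000000e+00]])}
```

View pics/a_scene.png

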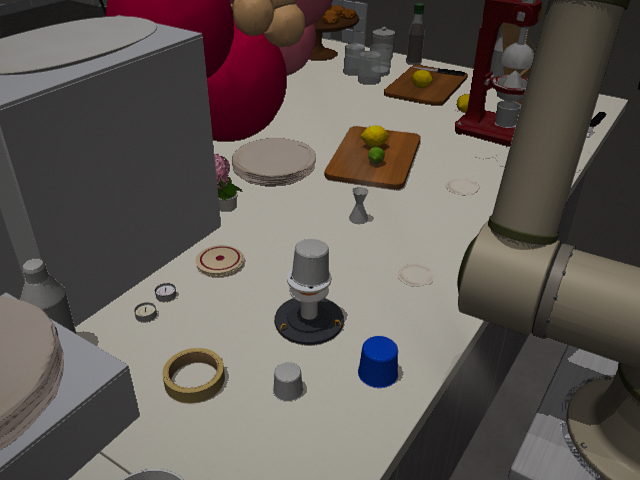

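View pics/a_side.png

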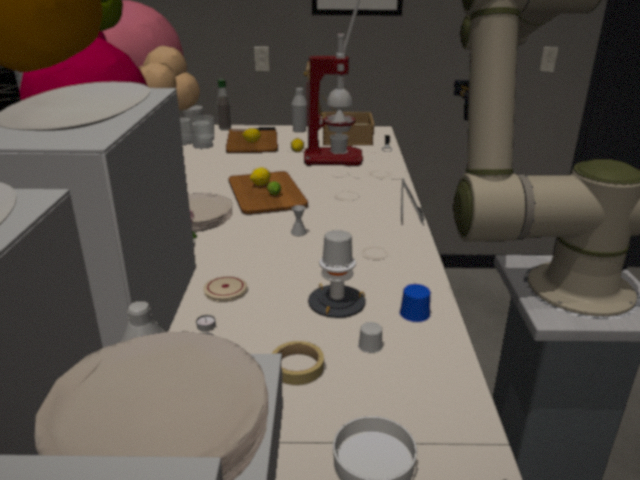

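View pics/a_wrist.png

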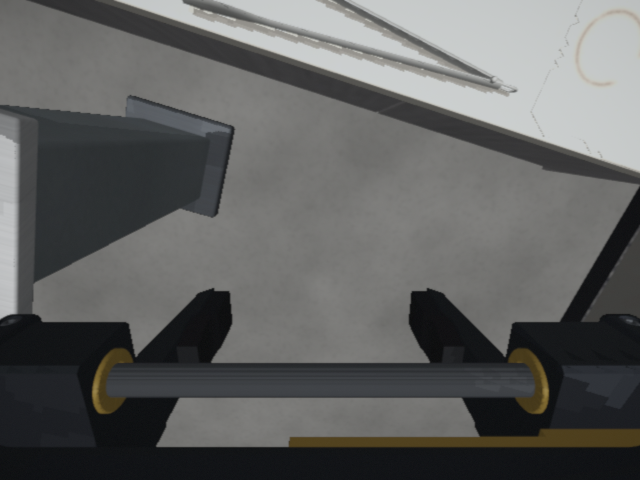

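```bash
cat > h.py <<'E'
import numpy as np,cv2
from bench import manip
def ray(n,uv,cal=None):
    c=cal or manip.calibration(n); V=c["view"];R=V[:3,:3];t=V[:3,3]
    d=R.T@np.array([(uv[0]-c["cx"])/c["fx"],(uv[1]-c["cy"])/c["fy"],1.]); return -R.T@t,d/np.linalg.norm(d)
def plane(n,uv,z,cal=None):
    o,d=ray(n,uv,cal); return o+d*(z-o[2])/d[2]
def proj(n,p,cal=None):
    c=cal or manip.calibration(n); q=c["view"][:3,:3]@np.asarray(p)+c["view"][:3,3]
    return np.array([c["fx"]*q[0]/q[2]+c["cx"],c["fy"]*q[1]/q[2]+c["cy"]])
def crop(im,x0,y0,x1,y1,k,f):
    cv2.imwrite(f,cv2.resize(im[y0:y1,x0:x1],None,fx=k,fy=k,interpolation=cv2.INTER_CUBIC))
E
python3 - <<'E'
from h import *
im=cv2.imread("pics/a_scene.png"); crop(im,260,220,420,350+60,4.0/1.28,"pics/b1.png")
im2=cv2.imread("pics/a_side.png"); crop(im2,280,220,440,360,4,"pics/b2.png")
for nm,uv,z in [("cupbase",(311,249),.159),("foot",(309,320),.017),("jig",(359,218),0),("tape",(194,375),.0125),("small",(288,381),.02),("blue",(379,361),.03),("coast",(220,262),.013)]:
    print(nm,plane("scene",uv,z).round(3))
for nm,uv,z in [("cupbase",(338,238),.159),("foot",(337,299),.017),("jig",(299,232),0),("tape",(298,362),.0125),("small",(371,338),.02),("blue",(416,303),.03)]:
    print(nm,plane("side",uv,z).round(3))
E
```

```text
cupbase [0.543 0.067 0.159]
foot [0.538 0.081 0.017]
jig [ 0.644 -0.276  0.   ]
tape [0.619 0.285 0.013]
small [0.485 0.218 0.02 ]
blue [0.384 0.11  0.03 ]
coast [0.781 0.035 0.013]
cupbase [0.549 0.082 0.159]
foot [0.548 0.084 0.017]
jig [ 0.645 -0.273 -0.   ]
tape [0.621 0.287 0.012]
small [0.486 0.224 0.02 ]
blue [0.388 0.117 0.03 ]
```

View pics/b1.png

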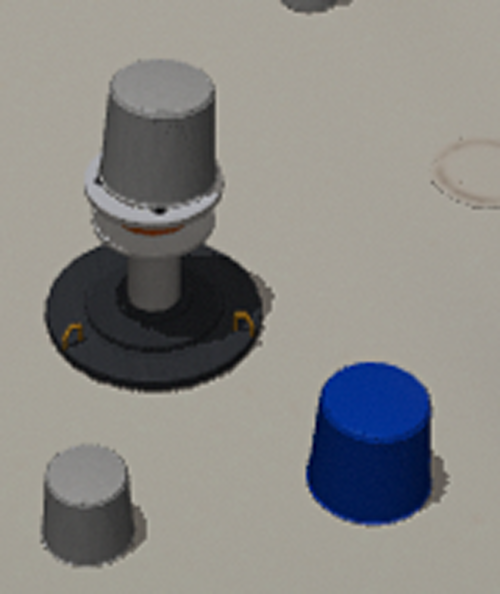

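View pics/b2.png

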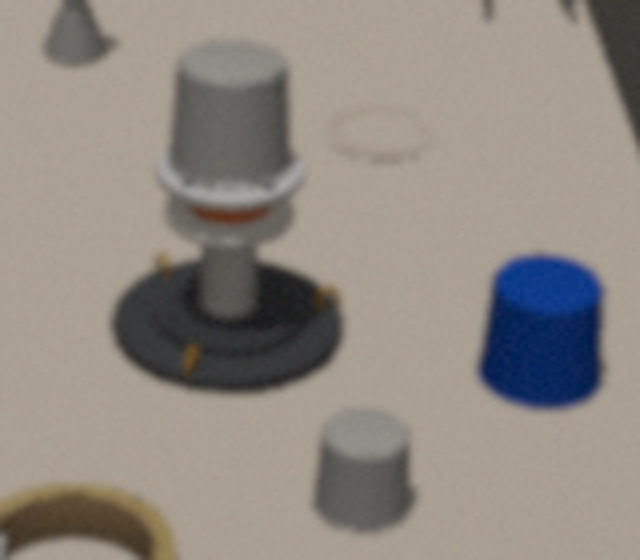

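Run:
```python
from h import *
def tri(a,b):
    o1,d1=ray("scene",a);o2,d2=ray("side",b)
    A=np.c_[d1,-d2];s=np.linalg.lstsq(A,o2-o1,rcond=None)[0];p,q=o1+s[0]*d1,o2+s[1]*d2
    return ((p+q)/2).round(4),np.linalg.norm(p-q).round(4)
print(tri((311.84,248.2),(338.1,236.25)),plane("scene",(311.84,248.2),.159),plane("side",(338.1,236.25),.159))
# foot outlines: fit ellipse of dark mask
for n in("scene","side"):
    im=cv2.imread(f"pics/a_{n}.png");h=im.max(2);m=(h<70).astype(np.uint8)*255
    roi=np.zeros_like(m);
    if n=="scene": roi[280:350,265:352]=255
    else: roi[280:320,303:372]=255
    m&=roi
    m=cv2.morphologyEx(m,cv2.MORPH_CLOSE,np.ones((9,9)))
    c=max(cv2.findContours(m,0,2)[0],key=cv2.contourArea)
    e=cv2.fitEllipse(cv2.convexHull(c));print(n,e,cv2.boundingRect(c),plane(n,e[0],.009).round(4))
    for p in [(0.545,.08),]:
        print([proj(n,(p[0],p[1],z)).round(1) for z in(0,.017,.1,.159)])
```

```text
(array([0.5484, 0.0563, 0.1509]), np.float64(0.0017)) [0.54297655 0.06452648 0.159     ] [0.54843108 0.07439817 0.159     ]
scene ((308.98590087890625, 319.88861083984375), (49.37242126464844, 69.4746322631836), 90.02053833007812) (275, 298, 69, 47) [0.5428 0.0733 0.009 ]
[array([305.8, 325.4]), array([305.8, 318.1]), array([305.6, 280.9]), array([305.5, 252.4])]
side ((336.5957336425781, 301.10455322265625), (31.852170944213867, 55.2375373840332), 91.07563781738281) (309, 286, 55, 32) [0.549  0.0802 0.009 ]
[array([338.4, 304.7]), array([338.5, 297.9]), array([339.3, 263.4]), array([339.9, 237.5])]
```

Run:
```python
from h import *
s=manip.state();c=manip.calibration("wrist");o,d=ray("wrist",(320,240));print(s["tool_pos"],o,d)
y=np.deg2rad(-73.57);R=np.array([[np.cos(y),np.sin(y)],[-np.sin(y),np.cos(y)]])
print("in yaw0:",R@(o-s["tool_pos"])[:2],(o-s["tool_pos"])[2],R@d[:2])
```

```text
[ 0.14848785 -0.50337668  0.2383334 ] [ 0.22659231 -0.48050999  0.38453028] [-0.28783706 -0.08504069 -0.95389617]
in yaw0: [0.0001584  0.08138284] 0.14619687353706307 [ 1.55232621e-04 -3.00136744e-01]
```

Request:
step_arm:
  targets:
    - [8.8, 2.5, 3.6, 0.4, 0, 0, 4.6]
    - [8.8, 2.5, 3.6, 0.4, 0, 0, 4.6]
    - [8.8, 2.5, 3.6, 0.4, 0, 0, 4.6]
    - [8.8, 2.5, 3.6, 0.4, 0, 0, 4.6]
    - [8.8, 2.5, 3.6, 0.4, 0, 0, 4.6]
    - [8.8, 2.5, 3.6, 0.4, 0, 0, 4.6]
    - [8.8, 2.5, 3.6, 0.4, 0, 0, 4.6]
    - [8.8, 2.5, 3.6, 0.4, 0, 0, 4.6]

```text
time_s: 0.95
tool_pos: [0.3491, -0.2139, 0.2709]
tcp_rot: [-90.0, -0.0, -36.6]
wrist_force: [0.8, -0.8, 0.4]
opening: 0.0881
```

Request:
step_arm:
  targets:
    - [8.8, 2.5, 3.6, 0.4, 0, 0, 4.6]
    - [8.8, 2.5, 3.6, 0.4, 0, 0, 4.6]
    - [8.8, 2.5, 3.6, 0.4, 0, 0, 4.6]
    - [8.8, 2.5, 3.6, 0.4, 0, 0, 4.6]
    - [8.8, 2.4, 3.6, 0.4, 0, 0, 4.6]
    - [8.8, 2.4, 3.6, 0.4, 0, 0, 4.6]
    - [8.8, 2.4, 3.6, 0.4, 0, 0, 4.6]
    - [8.8, 2.4, 3.6, 0.4, 0, 0, 4.6]

```text
time_s: 1.75
tool_pos: [0.5452, 0.0742, 0.3027]
tcp_rot: [-90.0, 0.0, 0.2]
wrist_force: [0.6, -0.1, 0.1]
opening: 0.0883
```

Run:
```python
from h import *
s=manip.state();print(s["time_s"],s["tool_pos"],s["tcp_rot"],s["wrist_force"],s["joint_positions"])
```

```text
1.75 [0.54515167 0.07424442 0.30269274] [-9.00025774e+01  1.58564853e-02  2.36650508e-01] [ 0.64798537 -0.06068177  0.13009784] [-4.44625634e+00  1.91262334e+01  7.46952016e+01 -3.87183856e-03
  8.61941581e+01 -4.68264968e+00]
```

Run:
```python
from h import *
import json
c=manip.calibration("wrist");im=manip.get_image("wrist")[:,:,::-1];cv2.imwrite("pics/c_wrist.png",im)
im=cv2.imread("pics/c_wrist.png");hs=cv2.cvtColor(im,cv2.COLOR_BGR2HSV)
print(proj("wrist",(.545,.074,.159),c),proj("wrist",(.545,.074,.0),c))
```

```text
[318.90585311 228.93813738] [319.32210249 197.52386573]
```

View pics/c_wrist.png

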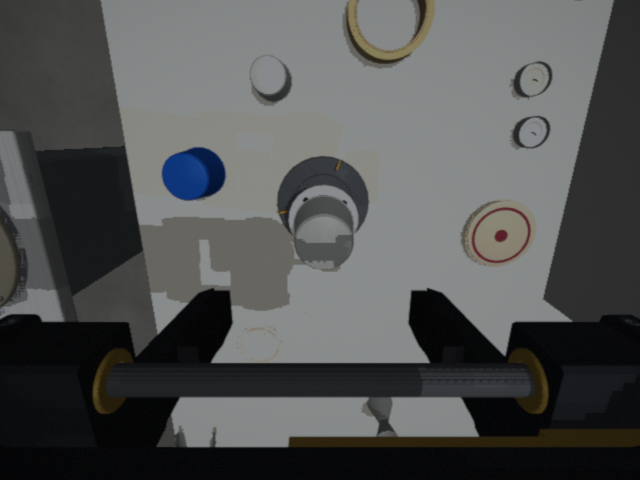

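Run:
```python
from h import *
im=cv2.imread("pics/c_wrist.png"); crop(im,260,140,390,285,4,"pics/c2.png")
```

```text
(no output)
```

View pics/c2.png

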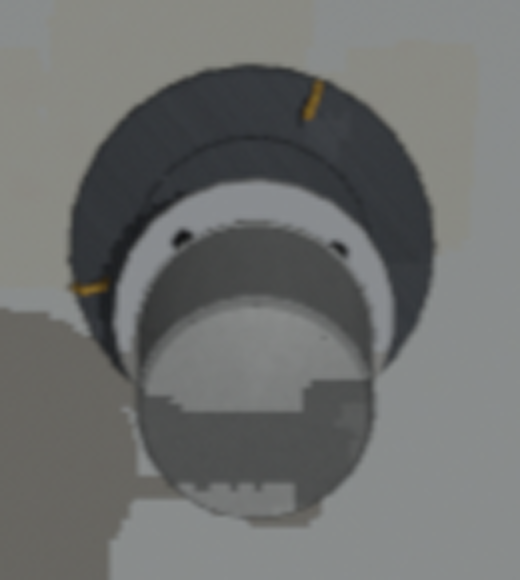

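Run:
```python
from h import *
for nm,uv,z in [("base",(324.1,242),.159),("foot",(323.1,200.5),.017),("flange",(323.5,218.5),.1),("jig?",(380,400),0)]: print(nm,plane("wrist",uv,z).round(4))
for a in [(140,373)]: print([plane("wrist",(260+x/4,242),.159).round(4) for x in a])
print([plane("wrist",(260+x/4,218.5),.1).round(4) for x in (113,395)])
```

```text
base [0.552  0.0661 0.159 ]
foot [0.5523 0.078  0.017 ]
flange [0.552  0.0739 0.1   ]
jig? [ 0.6533 -0.2626  0.    ]
[array([0.5253, 0.0658, 0.159 ]), array([0.5788, 0.0665, 0.159 ])]
[array([0.5139, 0.0735, 0.1   ]), array([0.5901, 0.0744, 0.1   ])]
```

Request:
step_arm:
  targets:
    - [8.8, 0.5, -0.6, -4, 0, 0, 0]
    - [8.8, 0, 0, -4, 0, 0, 0]
    - [8.8, 0, 0, -3, 0, 0, 0]
    - [8.8, 0, 0, -2.5, 0, 0, 0]
    - [8.8, 0, 0, -2.5, 0, 0, 0]
    - [8.8, 0, 0, -2.5, 0, 0, 0]
    - [8.8, 0, 0, 0, 0, 0, 0]

```text
time_s: 2.5
tool_pos: [0.5478, 0.0665, 0.1148]
tcp_rot: [-90.0, 0.4, 0.0]
wrist_force: [-0.3, -0.1, -0.1]
opening: 0.0878
```

Run:
```python
from h import *
for n in("wrist","side","scene"):
    cv2.imwrite(f"pics/d_{n}.png",manip.get_image(n)[:,:,::-1])
a=cv2.imread("pics/d_wrist.png");b=cv2.imread("pics/d_side.png");s=cv2.imread("pics/d_scene.png")
o=np.hstack([cv2.resize(a,(400,300)),cv2.resize(b[180:330,240:440],(400,300))]);cv2.imwrite("pics/d.png",o)
```

```text
(no output)
```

View pics/d.png

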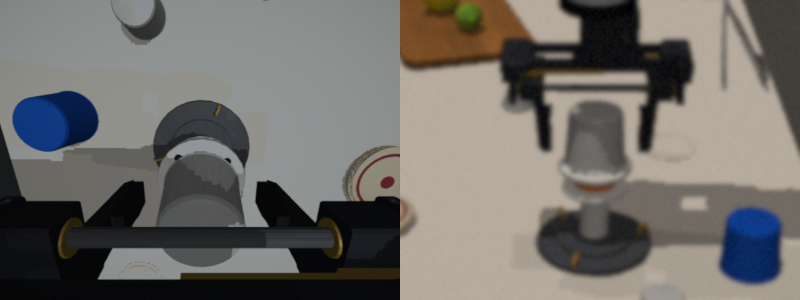

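Request:
step_arm:
  targets:
    - [5, 0, 0, 0, 0, 0, 0]
    - [3, 0, 0, 0, 0, 0, 0]
    - [3, 0, 0, 0, 0, 0, 0]
    - [3, 0, 0, 0, 0, 0, 0]
    - [3, 0, 0, 0, 0, 0, 0]

```text
time_s: 3.15
tool_pos: [0.5495, 0.0664, 0.118]
tcp_rot: [-90.0, 0.0, 0.0]
wrist_force: [-2.0, 1.0, 1.9]
opening: 0.0598
```

Request:
step_arm:
  targets:
    - [3, 0, 0, 0.5, 0, 0, 0]
    - [3, 0, 0, 1, 0, 0, 0]
    - [3, 0, 0, 1.5, 0, 0, 0]
    - [3, 0, 0, 1.5, 0, 0, 0]
    - [3, 0, 0, 1.5, 0, 0, 0]
    - [3, 0, 0, 1.5, 0, 0, 0]
    - [3, 0, 0, 0.5, 0, 0, 0]
    - [3, 0, 0, 0, 0, 0, 0]

```text
time_s: 3.95
tool_pos: [0.5498, 0.0664, 0.1985]
tcp_rot: [-90.0, -0.1, 0.0]
wrist_force: [0.7, 0.8, -2.4]
opening: 0.0595
```

Run:
```python
from h import *
for n in("wrist","side","scene"):
    cv2.imwrite(f"pics/e_{n}.png",manip.get_image(n)[:,:,::-1])
a=cv2.imread("pics/e_scene.png");b=cv2.imread("pics/e_side.png")
o=np.hstack([cv2.resize(a[180:360,200:440],(400,300)),cv2.resize(b[180:330,240:440],(400,300))]);cv2.imwrite("pics/e.png",o)
```

```text
(no output)
```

View pics/e.png

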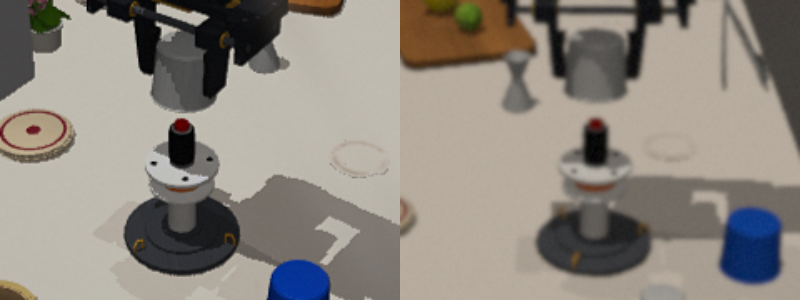

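Request:
step_arm:
  targets:
    - [3, -0.5, -1.6, 0, 0, 0, 0]
    - [3, -1, -3, 0, 0, 0, 0]
    - [3, -1, -3, 0, 0, 0, 0]
    - [3, -1, -4, 0, 0, 0, 0]
    - [3, -1, -4, 0, 0, 0, 0]
    - [3, -0.5, -2, 0, 0, 0, 0]
    - [3, 0, 0, -2, 0, 0, 0]
    - [3, 0, 0, -3, 0, 0, 0]

```text
time_s: 4.9
tool_pos: [0.4998, -0.1106, 0.1477]
tcp_rot: [-90.1, -0.1, -0.1]
wrist_force: [0.1, -0.4, -2.8]
opening: 0.0597
```

Request:
step_arm:
  targets:
    - [3, 0, 0, -3, 0, 0, 0]
    - [3, 0, 0, -3, 0, 0, 0]
    - [3, 0, 0, -2.5, 0, 0, 0]
    - [3, 0, 0, -1.5, 0, 0, 0]
    - [3, 0, 0, -1, 0, 0, 0]
    - [3, 0, 0, 0, 0, 0, 0]
    - [3, 0, 0, 0, 0, 0, 0]

```text
time_s: 5.6
tool_pos: [0.4998, -0.1097, 0.0381]
tcp_rot: [-90.0, -0.0, 0.0]
wrist_force: [-0.8, 0.2, -1.7]
opening: 0.0593
```

Run:
```python
from h import *
for n in("wrist","side","scene"):
    cv2.imwrite(f"pics/f_{n}.png",manip.get_image(n)[:,:,::-1])
a=cv2.imread("pics/f_scene.png");b=cv2.imread("pics/f_side.png")
o=np.hstack([cv2.resize(a[180:360,250:490],(400,300)),cv2.resize(b[180:330,240:440],(400,300))]);cv2.imwrite("pics/f.png",o)
print(manip.state()["tool_pos"],manip.state()["wrist_force"])
```

```text
[ 0.49991158 -0.1097412   0.03849484] [ 0.95392934  0.438523   -1.77213206]
```

View pics/f.png

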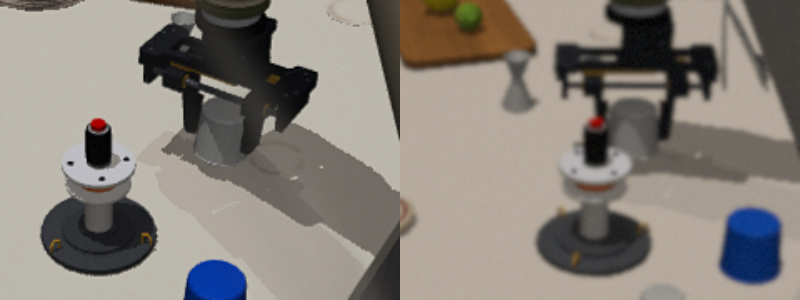

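Cup held upright (crop at 220,130), about 2 cm above the worktop. I'll lower it in small steps and watch the force.

Request:
step_arm:
  targets:
    - [3, 0, 0, -1, 0, 0, 0]
    - [3, 0, 0, -0.7, 0, 0, 0]
    - [3, 0, 0, 0, 0, 0, 0]
    - [3, 0, 0, 0, 0, 0, 0]

```text
time_s: 6.15
tool_pos: [0.4994, -0.1095, 0.0205]
tcp_rot: [-90.0, 0.0, 0.0]
wrist_force: [-0.0, -0.2, -1.2]
opening: 0.0595
```

Request:
step_arm:
  targets:
    - [3, 0, 0, -0.3, 0, 0, 0]
    - [3, 0, 0, -0.1, 0, 0, 0]
    - [3, 0, 0, 0, 0, 0, 0]

```text
time_s: 6.45
tool_pos: [0.4999, -0.1094, 0.0179]
tcp_rot: [-90.0, -0.0, 0.0]
wrist_force: [-3.2, 3.0, 13.3]
opening: 0.0598
```

Request:
step_arm:
  targets:
    - [3, 0, 0, 0.1, 0, 0, 0]
    - [6.2, 0, 0, 0, 0, 0, 0]
    - [7.5, 0, 0, 0, 0, 0, 0]
    - [8.8, 0, 0, 0, 0, 0, 0]
    - [8.8, 0, 0, 0, 0, 0, 0]
    - [8.8, 0, 0, 0, 0, 0, 0]

```text
time_s: 7.05
tool_pos: [0.4995, -0.1096, 0.0176]
tcp_rot: [-90.0, 0.0, 0.0]
wrist_force: [-0.7, 0.8, 0.5]
opening: 0.0878
```

Run:
```python
from h import *
def tri(a,b):
    o1,d1=ray("scene",a);o2,d2=ray("side",b)
    A=np.c_[d1,-d2];s=np.linalg.lstsq(A,o2-o1,rcond=None)[0];p,q=o1+s[0]*d1,o2+s[1]*d2
    return ((p+q)/2).round(4),np.linalg.norm(p-q).round(4)
r={}
for n in("wrist","side","scene"):
    im=manip.get_image(n)[:,:,::-1].copy();cv2.imwrite(f"pics/g_{n}.png",im);r[n]=im
a,b=r["scene"],r["side"]
o=np.hstack([cv2.resize(a[180:360,250:490],(400,300)),cv2.resize(b[180:330,240:440],(400,300))]);cv2.imwrite("pics/g.png",o)
cv2.imwrite("pics/g_zoom.png",np.hstack([cv2.resize(a[240:310,280:340],(360,420),interpolation=2),cv2.resize(b[230:280,315:358],(360,420),interpolation=2)]))
cs={}
for n,(x0,y0,x1,y1) in {"scene":(290,240,330,280),"side":(320,225,355,260)}.items():
    im=r[n].astype(int);m=((im[:,:,2]>80)&(im[:,:,1]<60)&(im[:,:,0]<60)).astype(np.uint8);k=np.zeros_like(m);k[y0:y1,x0:x1]=m[y0:y1,x0:x1]
    ys,xs=np.nonzero(k);cs[n]=(xs.mean(),ys.mean());print(n,cs[n],len(xs),xs.min(),xs.max(),ys.min(),ys.max(),plane(n,cs[n],.147).round(4))
print(tri(cs["scene"],cs["side"]))
```

```text
scene (np.float64(308.38775510204084), np.float64(254.3265306122449)) 49 304 313 251 258 [0.5474 0.0681 0.147 ]
side (np.float64(336.9714285714286), np.float64(241.57142857142858)) 35 334 340 239 244 [0.5505 0.0743 0.147 ]
(array([0.5505, 0.0634, 0.1421]), np.float64(0.0012))
```

View pics/g.png

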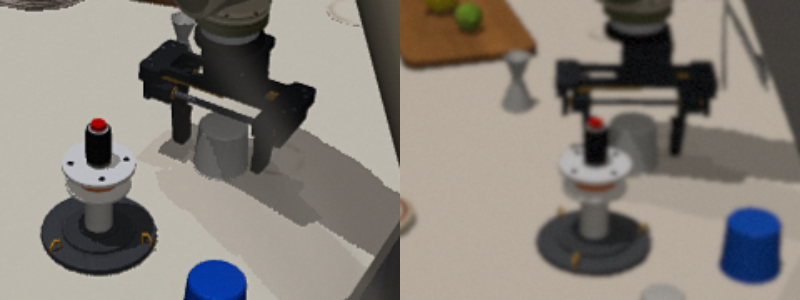

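View pics/g_zoom.png

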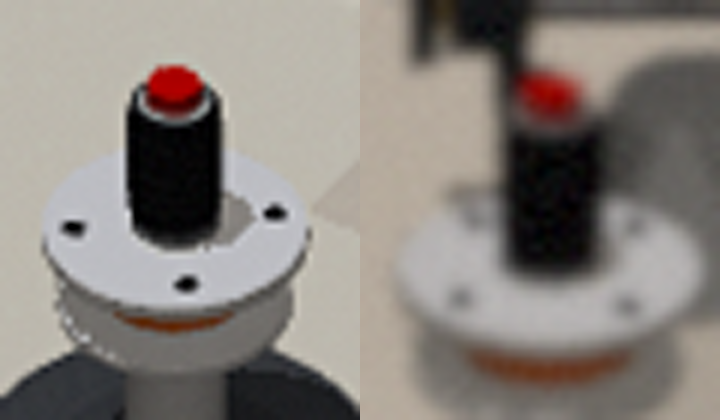

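Request:
step_arm:
  targets:
    - [8.8, 0, 0, 1, 0, 0, 0]
    - [8.8, 0, 0, 3, 0, 0, 0]
    - [8.8, 0, 0, 4, 0, 0, 0]
    - [8.8, 0, 0, 5, 0, 0, 0]
    - [8.8, 0, 0, 5, 0, 0, 0]
    - [8.8, 0, 0, 5, 0, 0, 0]
    - [8.8, 1, 2, 0, 0, 0, 0]
    - [8.8, 1, 4, 0, 0, 0, 0]

```text
time_s: 8.0
tool_pos: [0.52, -0.0505, 0.2499]
tcp_rot: [-90.1, -0.2, -0.2]
wrist_force: [-0.0, 0.4, -0.9]
opening: 0.0879
```

Request:
step_arm:
  targets:
    - [0, 1, 4, 0, 0, 0, 0]
    - [0, 1, 4, 0, 0, 0, 0]
    - [0, 1, 4, 0, 0, 0, 0]
    - [0, 0, 0, 0, 0, 0, 0]
    - [0, 0, 0, 0, 0, 0, 0]

```text
time_s: 8.5
tool_pos: [0.5493, 0.0709, 0.2482]
tcp_rot: [-90.0, -0.0, 0.1]
wrist_force: [-0.5, 0.0, 0.3]
opening: 0.0501
```

Run:
```python
from h import *
print(manip.state()["tool_pos"])
c=manip.calibration("wrist");im=manip.get_image("wrist")[:,:,::-1].copy();cv2.imwrite("pics/h_wrist.png",im)
i=im.astype(int);m=((i[:,:,2]>80)&(i[:,:,1]<60)&(i[:,:,0]<60)).astype(np.uint8)
n,l,st,ce=cv2.connectedComponentsWithStats(m)
for k in range(1,n):
    if st[k][4]>20: print(st[k],ce[k],plane("wrist",ce[k],.148,c).round(4))
print(proj("wrist",manip.state()["tool_pos"],c))
```

```text
[0.5492847  0.07088063 0.24816004]
[489 214  65  61 336] [522.00297619 243.0297619 ] [0.7081 0.0718 0.148 ]
[309 238  19  19 274] [318.47080292 246.98905109] [0.549  0.0681 0.148 ]
[515 239  13  13 131] [520.96183206 245.22137405] [0.7077 0.07   0.148 ]
[318.12619801 308.12672176]
```

View pics/h_wrist.png

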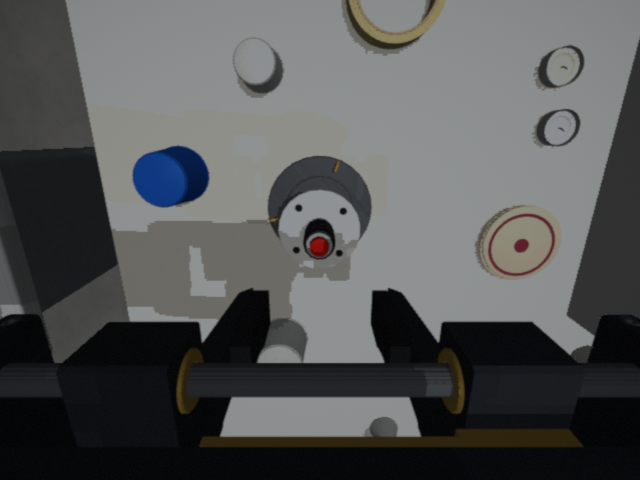

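Request:
step_arm:
  targets:
    - [0, 0, -0.1, -2, 0, 0, 0]
    - [0, 0, 0, -3, 0, 0, 0]
    - [0, 0, 0, -2, 0, 0, 0]
    - [0, 0, 0, -1, 0, 0, 0]
    - [0, 0, 0, 0, 0, 0, 0]
    - [0, 0, 0, 0, 0, 0, 0]

```text
time_s: 9.15
tool_pos: [0.5499, 0.0689, 0.1688]
tcp_rot: [-90.0, -0.1, -0.0]
wrist_force: [0.3, 0.2, 0.3]
opening: 0.0003
```

Run:
```python
from h import *
r={}
for n in("wrist","side","scene"):
    im=manip.get_image(n)[:,:,::-1].copy();cv2.imwrite(f"pics/i_{n}.png",im);r[n]=im
a,b,w=r["scene"],r["side"],r["wrist"]
cv2.imwrite("pics/i.png",np.hstack([cv2.resize(a[220:310,280:340],(260,390),interpolation=2),cv2.resize(b[220:280,317:357],(260,390),interpolation=2),cv2.resize(w[210:360,270:370],(260,390))]))
print(manip.state()["tool_pos"])
```

```text
[0.54992613 0.06924308 0.16879025]
```

View pics/i.png

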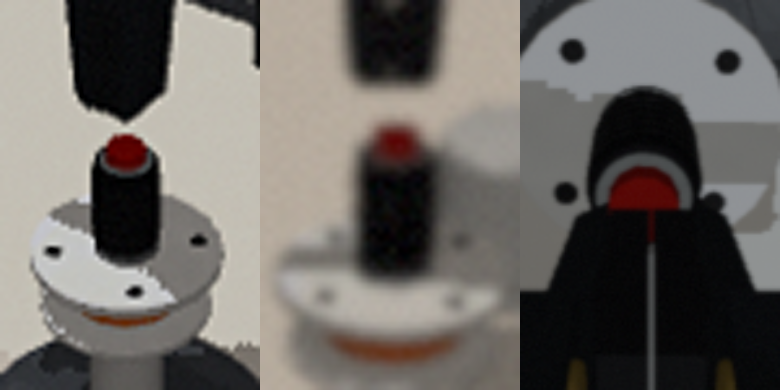

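Request:
step_arm:
  targets:
    - [0, 0, 0, -1, 0, 0, 0]
    - [0, 0, 0, -0.8, 0, 0, 0]
    - [0, 0, 0, 0, 0, 0, 0]
    - [0, 0, 0, -0.2, 0, 0, 0]
    - [0, 0, 0, 0, 0, 0, 0]

```text
time_s: 9.8
tool_pos: [0.5495, 0.0695, 0.1476]
tcp_rot: [-90.0, 0.0, 0.0]
wrist_force: [0.1, 0.1, -0.7]
opening: 0.0004
```

Request:
step_arm:
  targets:
    - [0, 0, 0, -0.2, 0, 0, 0]
    - [0, 0, 0, -0.15, 0, 0, 0]
    - [0, 0, 0, 0, 0, 0, 0]

```text
time_s: 10.1
tool_pos: [0.5496, 0.0694, 0.1442]
tcp_rot: [-90.0, -0.0, 0.0]
wrist_force: [0.5, 0.2, 0.4]
opening: 0.0004
```

Request:
step_arm:
  targets:
    - [0, 0, 0, -0.1, 0, 0, 0]
    - [0, 0, 0, 0, 0, 0, 0]

```text
time_s: 10.3
tool_pos: [0.5496, 0.0694, 0.1433]
tcp_rot: [-90.0, -0.0, 0.0]
wrist_force: [-0.6, 1.0, 2.4]
opening: 0.0007
```

Request:
step_arm:
  targets:
    - [0, 0, 0, -0.1, 0, 0, 0]
    - [0, 0, 0, 0, 0, 0, 0]

```text
time_s: 10.5
tool_pos: [0.5498, 0.0695, 0.1432]
tcp_rot: [-90.0, -0.1, 0.0]
wrist_force: [-3.1, 0.2, 9.7]
opening: 0.0004
```

Run:
```python
from h import *
r={}
for n in("side","scene"):
    im=manip.get_image(n)[:,:,::-1].copy();cv2.imwrite(f"pics/j_{n}.png",im);r[n]=im
a,b=r["scene"],r["side"]
cv2.imwrite("pics/j.png",np.hstack([cv2.resize(a[220:310,280:340],(400,600),interpolation=2),cv2.resize(b[220:280,317:357],(400,600),interpolation=2)]))
print(manip.state()["tool_pos"],manip.state()["wrist_force"])
```

```text
[0.54978801 0.06943771 0.14320206] [-2.7029552   1.07546107  9.75030169]
```

View pics/j.png

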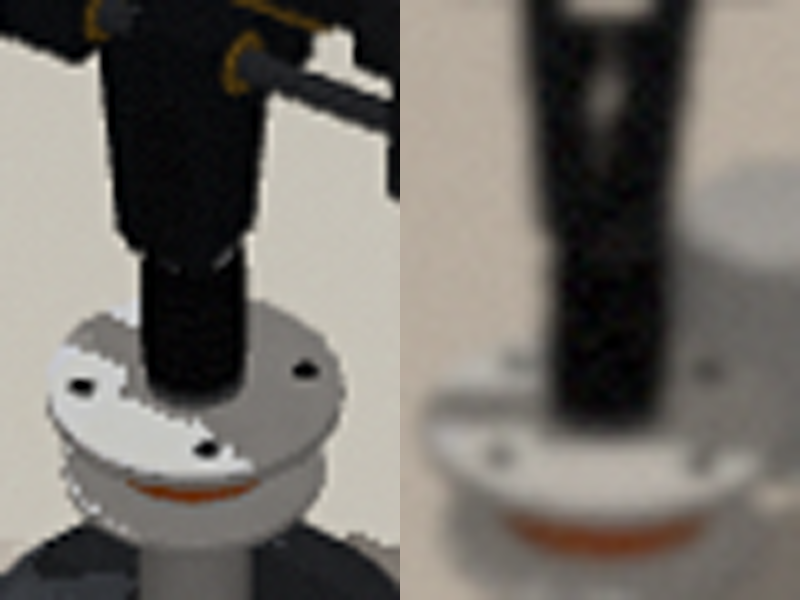

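Request:
step_arm:
  targets:
    - [0, 0, 0, 1, 0, 0, 0]
    - [6, 0, 0, 1, 0, 0, 0]
    - [6, 0, 0, 0, 0, 0, 0]
    - [6, 0, 0, 0, 0, 0, 0]
    - [6, 0, 0, 0, 0, 0, 0]
    - [6, 0, 0, 0, 0, 0, 0]

```text
time_s: 11.2
tool_pos: [0.5493, 0.0694, 0.1618]
tcp_rot: [-90.0, 0.0, 0.0]
wrist_force: [-0.2, 0.1, 0.4]
opening: 0.0383
```

Run:
```python
from h import *
r={}
for n in("side","scene","wrist"):
    im=manip.get_image(n)[:,:,::-1].copy();cv2.imwrite(f"pics/k_{n}.png",im);r[n]=im
a,b,w=r["scene"],r["side"],r["wrist"]
cv2.imwrite("pics/k.png",np.hstack([cv2.resize(a[220:310,280:340],(260,390),interpolation=2),cv2.resize(b[220:280,317:357],(260,390),interpolation=2),cv2.resize(w[210:360,270:370],(260,390))]))
print(manip.state()["tool_pos"],manip.state()["opening"])
```

```text
[0.54942546 0.06942761 0.16201962] 0.05040667385359897
```

View pics/k.png

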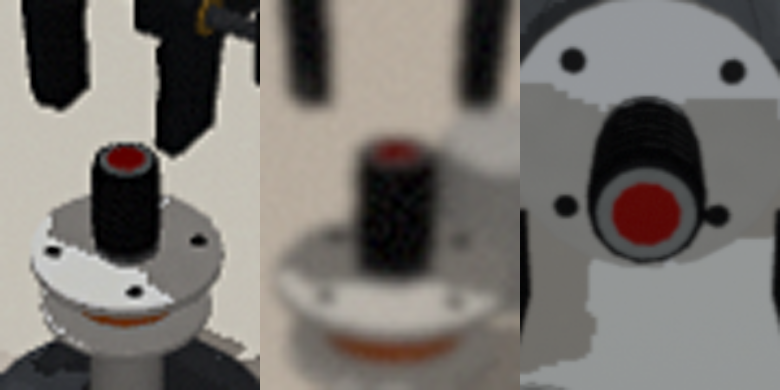

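Run:
```python
from h import *
print(plane("wrist",(318.1,292),.143),proj("wrist",manip.state()["tool_pos"]))
```

```text
[0.54929267 0.06800626 0.143     ] [318.1381441  306.69935993]
```

Request:
step_arm:
  targets:
    - [6, 0, 0, -1, 0, 0, 0]
    - [6, 0, 0, -2, 0, 0, 0]
    - [6, 0, 0, -1.5, 0, 0, 0]
    - [6, 0, 0, -0.9, 0, 0, 0]
    - [6, 0, 0, 0, 0, 0, 0]

```text
time_s: 11.85
tool_pos: [0.5489, 0.0695, 0.1068]
tcp_rot: [-90.0, 0.1, 0.0]
wrist_force: [-0.4, -0.0, 0.8]
opening: 0.0599
```

Request:
step_arm:
  targets:
    - [3.5, 0, 0, 0, 0, 0, 0]
    - [0.5, 0, 0, 0, 0, 0, 0]
    - [0.5, 0, 0, 0, 0, 0, 0]
    - [0.5, 0, 0, 0, 0, 0, 0]
    - [0.5, 0, 0, 0, 0, 0, 0]
    - [0.5, 0, 0, 0, 0, 0, 0]

```text
time_s: 12.45
tool_pos: [0.5485, 0.0695, 0.1085]
tcp_rot: [-90.0, 0.1, 0.0]
wrist_force: [-7.1, -0.5, 5.1]
opening: 0.0247
```

Request:
step_arm:
  targets:
    - [0.5, -0.1, 0, 0.3, 0, 0, 0]
    - [0.5, 0, 0, 0.7, 0, 0, 0]
    - [0.5, 0, 0, 1, 0, 0, 0]
    - [0.5, 0, 0, 1, 0, 0, 0]
    - [0.5, 0, 0, 0, 0, 0, 0]

```text
time_s: 12.95
tool_pos: [0.5485, 0.0695, 0.1397]
tcp_rot: [-90.0, -0.0, 0.0]
wrist_force: [-1.4, 0.2, -3.6]
opening: 0.0252
```

Force is about the inner spring's 3–4 N, so the knob is following. Continuing.

Request:
step_arm:
  targets:
    - [0.5, 0, 0, 1, 0, 0, 0]
    - [0.5, 0, 0, 1, 0, 0, 0]
    - [0.5, 0, 0, 1, 0, 0, 0]
    - [0.5, 0, 0, 0.5, 0, 0, 0]
    - [0.5, 0, 0, 0.5, 0, 0, 0]
    - [0.5, 0, 0, 0.5, 0, 0, 0]
    - [0.5, 0, 0, 0, 0, 0, 0]

```text
time_s: 13.65
tool_pos: [0.5484, 0.0695, 0.1834]
tcp_rot: [-90.0, 0.0, 0.0]
wrist_force: [-0.1, -0.3, -8.4]
opening: 0.0251
```

Request:
step_arm:
  targets:
    - [0.5, 0, 0, 0.5, 0, 0, 0]
    - [0.5, 0, 0, 1, 0, 0, 0]
    - [0.5, 0, 0, 1, 0, 0, 0]
    - [0.5, 0, 0, 1, 0, 0, 0]
    - [0.5, 0, 0, 0.5, 0, 0, 0]
    - [0.5, 0, 0, 0.5, 0, 0, 0]
    - [0.5, 0, 0, 0, 0, 0, 0]

```text
time_s: 14.35
tool_pos: [0.5485, 0.0694, 0.2289]
tcp_rot: [-90.0, -0.0, 0.0]
wrist_force: [-2.1, -0.2, -8.2]
opening: 0.0251
```

Run:
```python
from h import *
r={}
for n in("side","scene","wrist"):
    im=manip.get_image(n)[:,:,::-1].copy();cv2.imwrite(f"pics/l_{n}.png",im);r[n]=im
a,b=r["scene"],r["side"]
cv2.imwrite("pics/l.png",np.hstack([cv2.resize(a[150:350,230:430],(400,400),interpolation=2),cv2.resize(b[150:330,250:430],(400,400),interpolation=2)]))
print(manip.state()["tool_pos"],manip.state()["wrist_force"])
```

```text
[0.54845781 0.06941529 0.22807912] [-0.74223126 -0.47798831 -8.63863637]
```

View pics/l.png

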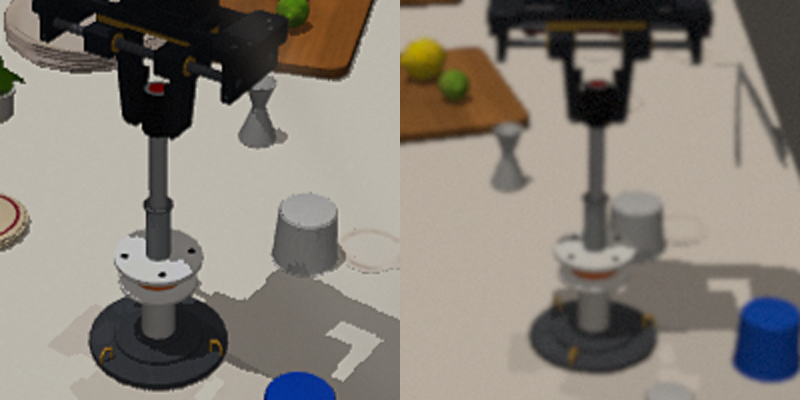

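Request:
step_arm:
  targets:
    - [0.5, 0, 0, 0.4, 0, 0, 0]
    - [0.5, 0, 0, 0.3, 0, 0, 0]
    - [0.5, 0, 0, 0.2, 0, 0, 0]
    - [0.5, 0, 0, 0, 0, 0, 0]

```text
time_s: 14.9
tool_pos: [0.5485, 0.0694, 0.2376]
tcp_rot: [-90.0, -0.0, 0.0]
wrist_force: [-0.7, 0.5, -8.6]
opening: 0.0252
```

Request:
step_arm:
  targets:
    - [0.5, 0, 0, 0.1, 0, 0, 0]
    - [0.5, 0, 0, 0, 0, 0, 0]

```text
time_s: 15.1
tool_pos: [0.5485, 0.0694, 0.2383]
tcp_rot: [-90.0, 0.0, 0.0]
wrist_force: [0.1, -0.0, -9.0]
opening: 0.0253
```

Request:
step_arm:
  targets:
    - [0.5, 0, 0, 0.1, 0, 0, 0]
    - [0.5, 0, 0, 0, 0, 0, 0]

```text
time_s: 15.3
tool_pos: [0.5484, 0.0695, 0.2388]
tcp_rot: [-90.0, 0.0, 0.0]
wrist_force: [-0.2, 0.2, -12.3]
opening: 0.0255
```

Request:
step_arm:
  targets:
    - [0.5, 0, 0, 0.05, 0, 0, 0]
    - [0.5, 0, 0, 0, 0, 0, 0]
    - [0.5, 0, 0, 0, 0, 0, 0]
    - [0.5, 0, 0, 0, 0, 0, 0]
    - [0.5, 0, 0, 0, 0, 0, 0]

```text
time_s: 15.8
tool_pos: [0.5483, 0.0695, 0.239]
tcp_rot: [-90.0, 0.1, 0.0]
wrist_force: [1.2, -0.1, -23.6]
opening: 0.025
```

Run:
```python
from h import *
r={}
for n in("side","scene"):
    im=manip.get_image(n)[:,:,::-1].copy();cv2.imwrite(f"pics/m_{n}.png",im);r[n]=im
a,b=r["scene"],r["side"]
cv2.imwrite("pics/m.png",np.hstack([cv2.resize(a[150:350,230:430],(400,400),interpolation=2),cv2.resize(b[150:330,250:430],(400,400),interpolation=2)]))
print(manip.state()["tool_pos"],manip.state()["wrist_force"],[ (n,proj(n,(.5485,.0695,.272)).round()) for n in r])
```

```text
[0.54824734 0.06944755 0.23901231] [  1.80391536  -0.26966729 -24.28502131] [('side', array([339., 182.])), ('scene', array([307., 188.]))]
```

View pics/m.png

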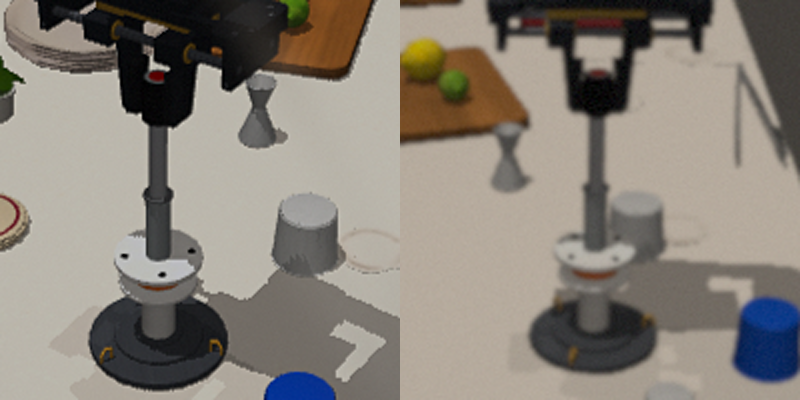

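Request:
step_arm:
  targets:
    - [0.5, 0, 0, -0.05, 0, 0, 0]
    - [0.5, 0, 0, 0, 0, 0, 0]
    - [0.5, 0, 0, 0, 0, 0, 0]
    - [0.5, 0, 0, 0, 0, 0, 0]

```text
time_s: 16.3
tool_pos: [0.5483, 0.0694, 0.239]
tcp_rot: [-90.0, 0.0, 0.0]
wrist_force: [0.3, 0.6, -23.2]
opening: 0.0251
```

Run:
```python
from h import *
s=manip.state();print(s["tool_pos"],s["wrist_force"],s["opening"]);print(manip.finish_job())
s=manip.state();print(s["tool_pos"],s["wrist_force"],s["opening"])
```

```text
[0.54833831 0.06944643 0.2389838 ] [  0.34401506   0.55440465 -23.16292064] 0.025085690430379778
the job is handed in; nothing more can be done
None
the job is handed in; nothing more can be done
```

The job is handed in at about 16 s of the 58 s allowed, with the gripper still holding the knob at full height. No verdict was reported.

- **Cup:** I lifted the grey cup off the mast and stood it upside down on the worktop about 0.19 m from the mast axis, then let it go. I left the small grey cup and the blue one alone. The last pictures show it upright and untouched.
- **Button:** I pressed it until it stopped, with the fingertips at 143.2 mm and about 10 N. The next picture showed it sunk almost flush with the knob.
- **Mast:** I pulled the knob up about 130 mm. The first stop showed as the pull rising from about 4 N to about 8 N. At the second stop the height stopped rising, and the pull rose to about 23 N. The button's position in the scene picture fits the knob centre being at about 253 mm.
- **Bystanders:** I never touched the jigger or the tape. In the last pictures the jigger stands where it did at the start; I did not check the tape separately.

**Disagreements:**
- The cameras disagreed by up to about 12 mm on the mast's position. I used a middle value, and the grasps confirmed it.
- Just before handing in I eased off by 0.5 mm, but the pull stayed at about 23 N.

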